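# Shut the vial drawer and two-key start

## Task

Push the vial reader's drawer fully shut with the fingertips, then start the reader: with one fingertip on each of the two black keys, press both all the way down at the same time, never one without the other, keep them down for at least two seconds without a break, then let both come up and move clear. Do not shift or lift the amber bottle, the steel tin or the small vial.

Things in the scene. Friction and masses are not known exactly. Their poses are not given: they have to be found in the camera images.
- reader: vial reader: a fixed white box on the work surface, 200 mm deep (its x), 220 mm wide (its y), 95 mm high. Origin at the centre of its underside. Its drawer is in the -x face; pushing the drawer shut is motion along the reader's +x.
- drawer (a joint): how far the vial drawer is out, m: 0 = fully shut (hard stop), up to 0.085. It slides level with 1.5 N friction plus light damping, has no handle, and stays where it is left.
- drawer_front (a point): point on the outer (-x) face of the drawer's flat grey front panel, on its centre line, 20 mm below the panel's top edge. It moves with the drawer. The panel is 160 mm wide, 12 mm thick and spans heights 18 to 88 mm above the work surface. Axes as the reader's. Shut, the panel stands against the reader's front, so this point then lies 112 mm from the reader's centre.
- module: two-key start module: a fixed flat grey box standing on top of the reader, 75 mm (its x) by 125 mm (its y) by 22 mm high, its underside 95 mm above the work surface; turned a little relative to the reader. Origin at the centre of its underside. The two keys lie side by side along its y, 66 mm apart centre to centre.
- key_left_cap: black cap of the module's +y key, 34 mm along the module's x by 26 mm along its y, standing 10 mm proud of the module. Origin at the centre of its flat top, 127 mm above the work surface when up; moves with the key. Axes as the module's.
- key_right_cap: the same for the module's -y key.
- key_left (a joint): how far the +y key is pressed, m: 0 = up, 0.008 = at the bottom stop. Spring return; 1.2 N starts it and 4 N puts it at the bottom. It counts as down beyond 0.005.
- key_right (a joint): the same for the -y key.
- bottle_mid (a point): centre (half-way up) of a loose amber bottle, 42 mm across, 80 mm high, standing on the work surface to one side of the drawer. Leave alone.
- tin_mid (a point): centre (half-way up) of a loose open steel tin, 68 mm across, 65 mm high, standing on the work surface on the other side of the drawer. Leave alone.
- vial_mid (a point): centre (half-way up) of a loose small clear vial with a white cap, 22 mm across, 45 mm high, standing on top of the reader near its +x +y corner. Leave alone.
There are look-alikes about, which are no part of the job. There is more than one size of the part that bears bottle_mid; the job needs the smaller.

How it is judged:
On the way, in this order (a step that is already met when the one before it is completed fails the run):
1. the drawer is fully shut (value of joint drawer below 0.004 m), for 0.2 s.
2. with the drawer shut, both keys are down together under the fingertips for two seconds (value of joint drawer below 0.004 m and value of joint each of key_left, key_right above 0.005 m and contact force between the fingers and key_left_cap above 0.5 N and contact force between the fingers and key_right_cap above 0.5 N), for 2 s.
At the end, for the whole second after the job is handed in: The drawer is shut to within 4 mm, both keys have come up again (within 1.5 mm), and the bottle, tin and vial stand upright within 20 mm of where they started (value of joint drawer below 0.004 m and value of joint each of key_left, key_right below 0.0015 m and not (distance of any of bottle_mid, tin_mid, vial_mid from where it was at the start of the episode above 0.02 m or angle between any of bottle_mid, tin_mid, vial_mid's own z axis and vertical above 0.4 rad)); the robot touches nothing.
It fails at once if one key is pressed down (over 5 mm) while the other is up (under 1 mm) ((value of joint key_left above 0.005 m and value of joint key_right below 0.001 m) or (value of joint key_right above 0.005 m and value of joint key_left below 0.001 m)).
It fails at once if the bottle, tin or vial is moved over 20 mm, lifted or tipped (distance of any of bottle_mid, tin_mid, vial_mid from where it was at the start of the episode above 0.02 m or angle between any of bottle_mid, tin_mid, vial_mid's own z axis and vertical above 0.4 rad).
It also fails if it takes over 48 s, if anything falls off the work surface, if the arm or the gripper's body presses on something with over 40 N, if the wrist force passes 120 N, or if a joint passes its speed limit or range.

## Robot

A 6-joint arm with a two-finger parallel gripper is mounted at the origin on the work surface. World frame = base frame: x ahead of the robot, y to its left, z up, the work surface at z = 0. Lengths are in m, angles in rad, forces in N, time in s.
With the tool pointing down it reaches from about 0.375 to 0.9 m from the base axis. Payload 3.1 kg.
Tool frame: the origin (TCP) lies at the very end of the fingers, on their centre line; the grasp point (between the pads) lies 19 mm behind it; z points along the fingers, y is the direction in which the jaws open and shut (so a half turn about z gives the same grasp; the last joint's range is limited). The gripper opens to 87 mm and grips with 3 to 60 N. Pads are 19 mm wide; open, the fingers measure 117 mm over their backs; the gripper's body (75 mm by 190 mm) begins 51 mm behind the grasp point.
Start: joints at [-1.357, 0.527, 1.433, -0, 1.181, -0.178], TCP at [0.239, -0.577, 0.223] pointing down, gripper open.
Joint ranges: [-3.08, 3.08], [-0.75, 2.2], [0.22, 2.44], [-1.43, 4.57], [0, 2.65], [-2.85, 2.85]. Speed limits (rad/s): [2.79, 2.79, 3.14, 3.14, 3.14, 3.14].

## Interface

Orientations are given as a unit quaternion [x, y, z, w].
In Python, from rig import robot gives the robot as it stands. The module is installed in compiled form; this text tells all that it offers.
- The arm moves only by the tool carry_out, never from a script. Its argument "series" is a list of rows, each a list of 7 numbers: the shift along the tool's x, y, z in mm, then the turn, a rotation vector about the tool's x, y, z in degrees, then the gripper command: -1 is shut, 1 is fully open, values between are in proportion. In form: [[tx, ty, tz, rx, ry, rz, claw], ...]. A call has 1 to 8 rows; each row is the pose to reach, as a shift and turn from the pose measured when the call began, along the tool's axes at that moment; what a row does not reach only later rows make up. A row lasts 1/8 s, in which the tool goes at most 62.5 mm and 10.7 degrees, less where a joint would pass 70% of its speed; a pose out of reach is approached as far as the arm can. A call with a gripper value outside its range is refused whole. The fingers move at their own pace and stop on an object; "force" is the grip in N (left out, the last holds). Time passes only in rows, so rows that repeat a pose let the fingers close. It gives the time, the measured TCP pose, the force and the opening at its end, in the units of the state.
- robot.get_obs(): the state, without advancing time (a new reading comes with each control period).
- robot.camera(name): name is "scene" or "top"; returns a dict with "pixels" (400x640x3 uint8, red, green, blue), "fx", "fy", "cx", "cy" (pixels), "k1" (the pictures are not rectified: a ray, as slopes to the right and down, at radius r is drawn at 1 + k1 r^2 times it, then the intrinsics apply), "position" and "attitude" of the camera in the world. Camera axes: x right, y down, z forward; pixel columns grow to the right and rows downward; lengths in m; the calibration is good to about 2 mm. A picture is of the moment at which its call begins. There is no depth.
- robot.hand_in(): hands the job in, once; it reports no verdict.
The state is a dict: "time": time; "q": joint angles; "joint_velocities": joint speeds; "joint_torque": joint torques, N m; "position": TCP position; "tool_rot": TCP orientation; "ft_force": force on the tool from outside, world axes, zero at the start; "moment": the same for the moment, N m; "grip_width": finger opening in m.
Only numpy, scipy, OpenCV 4.12 (cv2) and the standard library are available. Lean on these libraries where they do the work, as an engineer would, in place of code of your own. Each camera call takes 0.05 s, during which the arm holds its last target.

## Working session

There is one attempt and no reset: what is moved stays moved. The work goes in short steps, Python scripts to look and compute and a tool call to move; the robot and the scene stay as the last step left them, time stands still between calls to the robot, and variables do not carry over. Pictures are saved under pics/ and viewed, and the job is handed in when it is done.

Besides the shell and the picture viewer there is one more tool, called after "Request:" as a command line: name --pt "numbers of a row" for each row, then --argument value for the rest. carry_out: Moves the arm, as the interface text tells. Its arguments: {"type":"object","properties":{"series":{"type":"array"},"force":{"type":"number"}},"required":["series"]}

```bash
mkdir -p pics; cat > h.py <<'E'
import numpy as np, cv2
from scipy.spatial.transform import Rotation as R
def ray(c,u,v):
    xd=(u-c["cx"])/c["fx"]; yd=(v-c["cy"])/c["fy"]
    x,y=xd,yd
    for _ in range(30):
        s=1+c["k1"]*(x*x+y*y); x,y=xd/s,yd/s
    return rot(c)@np.array([x,y,1.])
def rot(c):
    a=np.array(c["attitude"]); 
    return a if a.shape==(3,3) else R.from_quat(a).as_matrix()
def onz(c,u,v,z):
    d=ray(c,u,v); p=np.array(c["position"]); return p+d*(z-p[2])/d[2]
def proj(c,P):
    q=rot(c).T@(np.array(P)-np.array(c["position"])); x,y=q[0]/q[2],q[1]/q[2]
    s=1+c["k1"]*(x*x+y*y); return np.array([c["cx"]+c["fx"]*x*s,c["cy"]+c["fy"]*y*s])
E
python3 - <<'E'
from rig import robot
import cv2,pickle
print(robot.get_obs())
d={}
for n in("scene","top"):
    c=robot.camera(n); d[n]=c
    cv2.imwrite(f"pics/{n}0.png",cv2.cvtColor(c["pixels"],cv2.COLOR_RGB2BGR))
    print({k:v for k,v in c.items() if k!="pixels"})
pickle.dump(d,open("c0.pkl","wb"))
E
```

```text
{'time': 0.0, 'q': array([-1.35650009e+00,  5.28466793e-01,  1.43388983e+00, -1.66584590e-05,
        1.18139775e+00, -1.78480941e-01]), 'joint_velocities': array([-0.00117095, -0.00015091,  0.00157163, -0.00091781,  0.00195827,
       -0.0032063 ]), 'joint_torque': array([-6.63575083e-04, -4.40047753e+01, -1.76594585e+01,  6.33482030e-02,
        5.81541855e-02, -1.56909950e-04]), 'position': array([ 0.23909867, -0.57666893,  0.22157522]), 'tool_rot': array([ 9.80776470e-01,  1.95131616e-01, -2.70556812e-05, -1.08055035e-03]), 'ft_force': array([-0.03548664,  0.01993088,  1.22757582]), 'moment': array([ 0.00372154,  0.0157861 , -0.00596328]), 'grip_width': 0.08688539212011405}
{'fx': 372.0411896471306, 'fy': 372.0411896471306, 'cx': 320.51070753100413, 'cy': 201.22812951625687, 'k1': 0.009915657640690046, 'position': array([ 1.04129773, -0.07323459,  0.7191595 ]), 'attitude': array([ 0.75113137,  0.58304913, -0.18466448, -0.24850434])}
{'fx': 361.72893630418287, 'fy': 361.72893630418287, 'cx': 319.5373601986713, 'cy': 198.08978268091073, 'k1': -0.028037147534671833, 'position': array([0.54020083, 0.04167674, 0.84499287]), 'attitude': array([ 0.71008351, -0.70328048,  0.02130949, -0.026905  ])}
```

View pics/scene0.png

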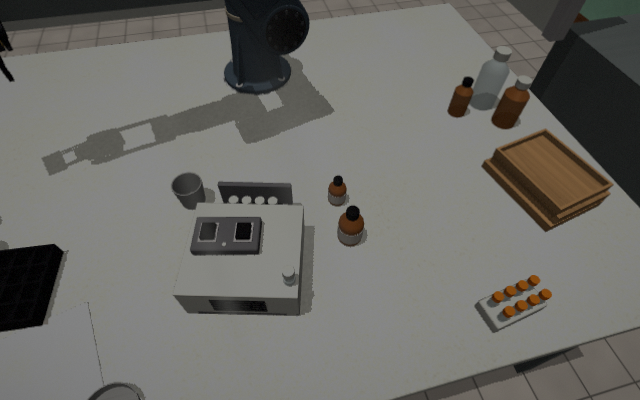

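View pics/top0.png

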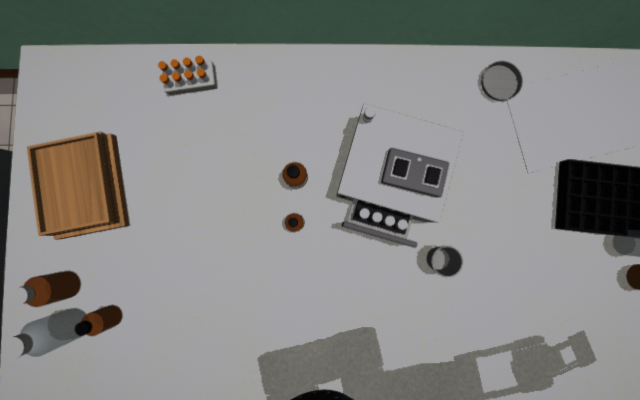

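The overview shows the reader near (400,165) in the top view, with its drawer out towards (380,232). The small bottle is at (294,222), the tin at (444,261) and the vial at (369,114). Next I'll zoom in and measure.

```bash
python3 - <<'E'
import pickle,cv2
d=pickle.load(open("c0.pkl","rb"))
p=cv2.cvtColor(d["top"]["pixels"],cv2.COLOR_RGB2BGR)[95:285,275:475]
cv2.imwrite("pics/topz.png",cv2.resize(p,None,fx=3.1,fy=3.1,interpolation=cv2.INTER_CUBIC))
p=cv2.cvtColor(d["scene"]["pixels"],cv2.COLOR_RGB2BGR)[165:325,165:375]
cv2.imwrite("pics/scz.png",cv2.resize(p,None,fx=3.6,fy=3.6,interpolation=cv2.INTER_CUBIC))
E
```

```text
(no output)
```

View pics/topz.png

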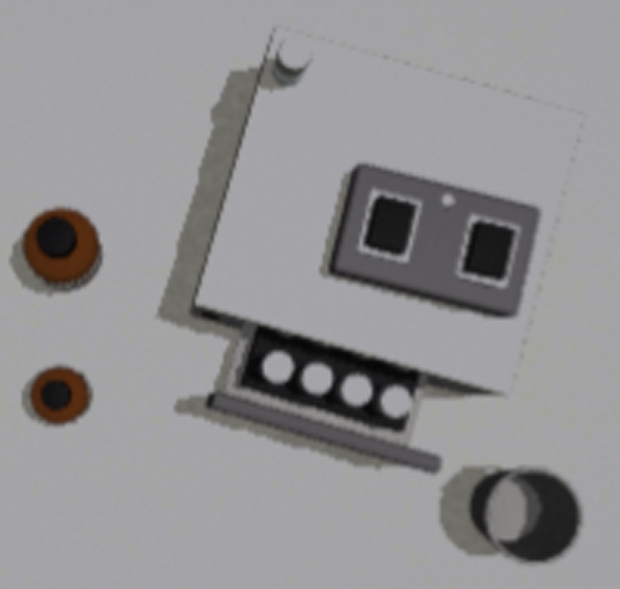

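View pics/scz.png

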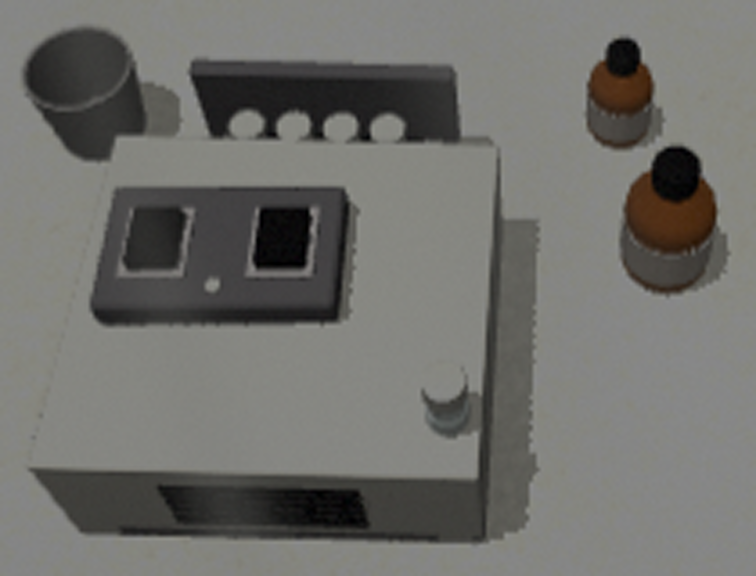

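```bash
cat > m.py <<'E'
import pickle,sys
from h import *
d=pickle.load(open(sys.argv[1] if len(sys.argv)>1 else "c0.pkl","rb")); t=d["top"];s=d["scene"]
T=lambda u,v:((u+.5)/3.1-.5+275,(v+.5)/3.1-.5+95)
S=lambda u,v:((u+.5)/3.6-.5+165,(v+.5)/3.6-.5+165)
g=cv2.cvtColor(t["pixels"],cv2.COLOR_RGB2GRAY)
m=(g<50).astype(np.uint8); n,l,st,ce=cv2.connectedComponentsWithStats(m)
K=[]
for i in range(1,n):
    if st[i,4]>60 and 380<ce[i][0]<450 and 150<ce[i][1]<195:
        r=cv2.minAreaRect(np.argwhere(l==i)[:,::-1].astype(np.float32)); P=onz(t,*ce[i],.127); K.append(P); print("cap",ce[i],st[i,4],r,P)
K.sort(key=lambda p:-p[1]); dl=K[0]-K[1]; print("dist",np.linalg.norm(dl),"module yaw deg",np.degrees(np.arctan2(-dl[0],dl[1])), "mid",(K[0]+K[1])/2)
for p in[(390,225),(490,250)]: pass
# scene caps
for p in [(157,239),(283,238)]: print("scene cap",onz(s,*S(*p),.127))
C=[onz(t,*T(*p),.095) for p in[(275,27),(584,115),(512,393),(195,308)]]
print("reader corners",np.round(C,4)); c=sum(C)/4; print("centre",c)
for a,b in[(1,0),(2,3)]:
    e=C[b]-C[a]; print("w",np.linalg.norm(e),"yaw",np.degrees(np.arctan2(-e[0],e[1])))
for a,b in[(0,3),(1,2)]:
    e=C[a]-C[b]; print("d",np.linalg.norm(e),"yaw",np.degrees(np.arctan2(e[1],e[0])))
A=[onz(s,*S(*p),.095) for p in[(498,145),(116,137),(32,467),(478,480)]]
print("scene corners",np.round(A,4),sum(A)/4)
F=[onz(t,*T(*p),.088) for p in[(209,402),(438,468)]]
print("panel outer top L,R",F,np.linalg.norm(F[0]-F[1]))
print("tin rim", onz(t,*T(525,514),.065),"bottle cap",onz(t,*T(56,396),.08),"bottle base")
E
python3 m.py
```

```text
cap [400.1840796  167.30845771] 201 ((400.1765441894531, 167.29412841796875), (12.611851692199707, 16.00735092163086), 14.03624439239502) [ 0.6524631  -0.11315951  0.127     ]
cap [432.08866995 175.27093596] 203 ((432.1765441894531, 175.29412841796875), (12.611852645874023, 16.00735092163086), 14.03624439239502) [ 0.63704663 -0.17694753  0.127     ]
dist 0.06562453264502698 module yaw deg -13.586864636587766 mid [ 0.64475487 -0.14505352  0.127     ]
scene cap [ 0.64125904 -0.17624948  0.127     ]
scene cap [ 0.65647084 -0.11360729  0.127     ]
reader corners [[ 0.7935 -0.043   0.095 ]
 [ 0.7345 -0.2535  0.095 ]
 [ 0.5453 -0.2017  0.095 ]
 [ 0.6002  0.0105  0.095 ]]
centre [ 0.66837076 -0.12193598  0.095     ]
w 0.21858147902531422 yaw -15.647860035832073
w 0.21914201975009126 yaw -14.523883526778807
d 0.20048689852219528 yaw -15.478065335569415
d 0.19619051930789694 yaw -15.322958238550457
scene corners [[ 0.6036  0.0114  0.095 ]
 [ 0.5451 -0.1989  0.095 ]
 [ 0.7354 -0.2504  0.095 ]
 [ 0.7954 -0.0428  0.095 ]] [ 0.66985173 -0.12020448  0.095     ]
panel outer top L,R [array([5.37416842e-01, 3.39986623e-04, 8.80000000e-02]), array([ 0.49465308, -0.15358529,  0.088     ])] 0.15975521736357517
tin rim [ 0.46217905 -0.21952882  0.065     ] bottle cap [0.54042969 0.10410615 0.08      ] bottle base
```

```bash
cat > go.py <<'E'
import sys
from h import *
from rig import robot
# usage: x y z yaw(deg of tool x)
x,y,z,yaw=map(float,sys.argv[1:5]); o=robot.get_obs()
Rc=R.from_quat(o["tool_rot"]); a=np.radians(yaw)
Rt=R.from_matrix(np.array([[np.cos(a),np.sin(a),0],[np.sin(a),-np.cos(a),0],[0,0,-1]]))
print("t",o["time"],"pos",o["position"].round(4),"F",o["ft_force"].round(2),"w",o["grip_width"])
print("shift mm",(Rc.inv().apply(np.array([x,y,z])-o["position"])*1000).round(1),"turn",np.degrees((Rc.inv()*Rt).as_rotvec()).round(2))
E
python3 go.py 0.476 -0.069 0.2 -15.2
```

```text
t 0.1 pos [ 0.2391 -0.5767  0.2217] F [ 0.43 -0.46  0.01] w 0.08729453056909343
shift mm [ 413.2 -378.4   22.5] turn [-1.10e-01  2.00e-02  3.77e+01]
```

Request:
carry_out --pt "40 -36 2 0 0 4 0.17" --pt "82 -75 4 0 0 8 0.17" --pt "124 -113 7 0 0 12 0.17" --pt "166 -152 9 0 0 16 0.17" --pt "208 -190 11 0 0 20 0.17" --pt "250 -229 14 0 0 24 0.17" --pt "292 -267 16 0 0 28 0.17" --pt "334 -306 18 0 0 32 0.17"

```text
time: 1.1
position: [0.431, -0.1645, 0.2042]
tool_rot: [0.996, -0.084, -0.0, -0.001]
ft_force: [-0.0, -0.3, -1.0]
grip_width: 0.0511
```

```bash
python3 go.py 0.476 -0.069 0.06 -15.2
```

```text
t 1.1 pos [ 0.431  -0.1645  0.2042] F [-0.03 -0.26 -1.02] w 0.05105073098119777
shift mm [  28.4 -101.4  144.4] turn [-0.1   0.05  5.55]
```

Request:
carry_out --pt "14 -50 0 0 0 3 0.17" --pt "28 -101 0 0 0 5.5 0.17" --pt "28 -101 30 0 0 5.5 0.17" --pt "28 -101 75 0 0 5.5 0.17" --pt "28 -101 120 0 0 5.5 0.17" --pt "28 -101 144 0 0 5.5 0.17" --pt "28 -101 144 0 0 5.5 0.17"

```text
time: 1.98
position: [0.474, -0.0688, 0.0587]
tool_rot: [0.991, -0.132, -0.003, -0.002]
ft_force: [-0.1, -0.1, 0.4]
grip_width: 0.0508
```

```bash
python3 go.py 0.552 -0.089 0.06 -15.2;  python3 - <<'E'
from rig import robot
import cv2,pickle
d={}
for n in("scene","top"):
    c=robot.camera(n); d[n]=c
    cv2.imwrite(f"pics/{n}1.png",cv2.cvtColor(c["pixels"],cv2.COLOR_RGB2BGR))
E
```

```text
t 1.975 pos [ 0.474  -0.0688  0.0587] F [-0.12 -0.15  0.36] w 0.05079999834081727
shift mm [80.6 -0.8 -1.8] turn [-0.13  0.34  0.05]
```

View pics/scene1.png

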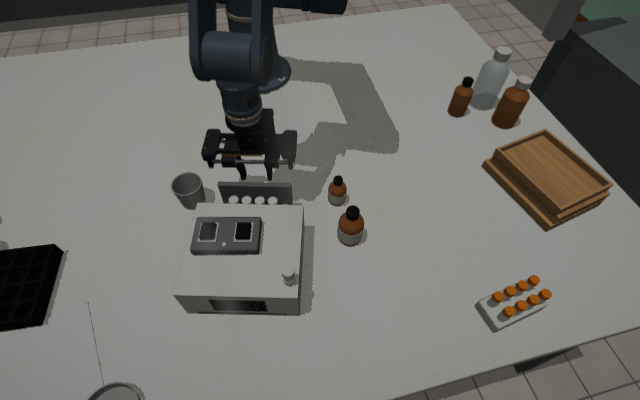

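The fingertips, around (255,175), are just behind the drawer panel and clear of the tin and bottle. I'll push next.

Request:
carry_out --pt "14 -0.5 -1.5 0 0 0 0.17" --pt "24 -0.5 -1.5 0 0 0 0.17" --pt "34 -0.5 -1.5 0 0 0 0.17" --pt "43 -0.5 -1.5 0 0 0 0.17" --pt "51 -0.5 -1.5 0 0 0 0.17" --pt "59 -0.5 -1.5 0 0 0 0.17" --pt "66 -0.5 -1.5 0 0 0 0.17" --pt "73 -0.5 -1.5 0 0 0 0.17"

```text
time: 3.08
position: [0.5466, -0.0882, 0.062]
tool_rot: [0.991, -0.132, -0.0, -0.001]
ft_force: [-1.5, -0.3, 1.0]
grip_width: 0.0508
```

Request:
carry_out --pt "2 0 0 0 0 0 0.17" --pt "4 0 0 0 0 0 0.17"

```text
time: 3.32
position: [0.5497, -0.089, 0.0618]
tool_rot: [0.991, -0.132, -0.002, -0.001]
ft_force: [-4.4, -0.3, 3.1]
grip_width: 0.0505
```

Request:
carry_out --pt "2 0 0 0 0 0 0.17" --pt "4 0 0 0 0 0 0.17"

```text
time: 3.58
position: [0.5497, -0.0888, 0.0616]
tool_rot: [0.991, -0.132, -0.006, -0.002]
ft_force: [-9.7, 1.1, 6.2]
grip_width: 0.0511
```

Request:
carry_out --pt "4 0 0 0 0 0 0.17" --pt "4 0 0 0 0 0 0.17" --pt "4 0 0 0 0 0 0.17"

```text
time: 3.95
position: [0.5495, -0.0886, 0.0613]
tool_rot: [0.991, -0.132, -0.01, -0.003]
ft_force: [-8.5, 0.6, 6.0]
grip_width: 0.051
```

Request:
carry_out --pt "-10 0 0 0 0 0 0.17" --pt "-25 0 0 0 0 0 0.17" --pt "-30 0 -30 0 0 0 0.17" --pt "-30 0 -75 0 0 0 0.17" --pt "-30 0 -120 0 0 0 0.17" --pt "-30 0 -140 0 0 0 0.17"

```text
time: 4.7
position: [0.5255, -0.0824, 0.2048]
tool_rot: [0.991, -0.132, -0.006, -0.002]
ft_force: [-0.6, 0.5, -0.2]
grip_width: 0.0509
```

```bash
python3 - <<'E'
from rig import robot
import cv2,pickle
d={}
for n in("scene","top"):
    c=robot.camera(n); d[n]=c
p=cv2.cvtColor(d["scene"]["pixels"],cv2.COLOR_RGB2BGR)[125:325,165:375]
cv2.imwrite("pics/scz2.png",cv2.resize(p,None,fx=2.9,fy=2.9,interpolation=cv2.INTER_CUBIC))
p=cv2.cvtColor(d["top"]["pixels"],cv2.COLOR_RGB2BGR)[95:285,275:475]
cv2.imwrite("pics/topz2.png",cv2.resize(p,None,fx=3.1,fy=3.1,interpolation=cv2.INTER_CUBIC))
pickle.dump(d,open("c2.pkl","wb"))
E
python3 go.py 0.646 -0.145 0.16 -13.6
```

```text
t 4.8 pos [ 0.5258 -0.0825  0.2046] F [1.27 0.24 0.03] w 0.050944664037003436
shift mm [132.9  29.   43. ] turn [-0.11  0.69 -1.56]
```

View pics/scz2.png

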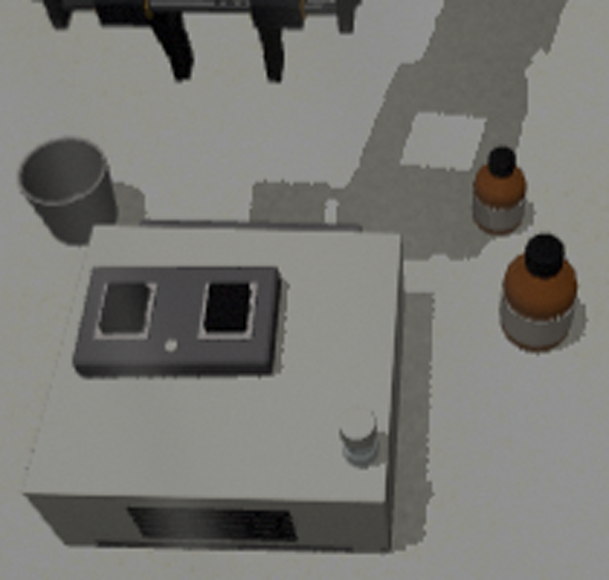

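View pics/topz2.png

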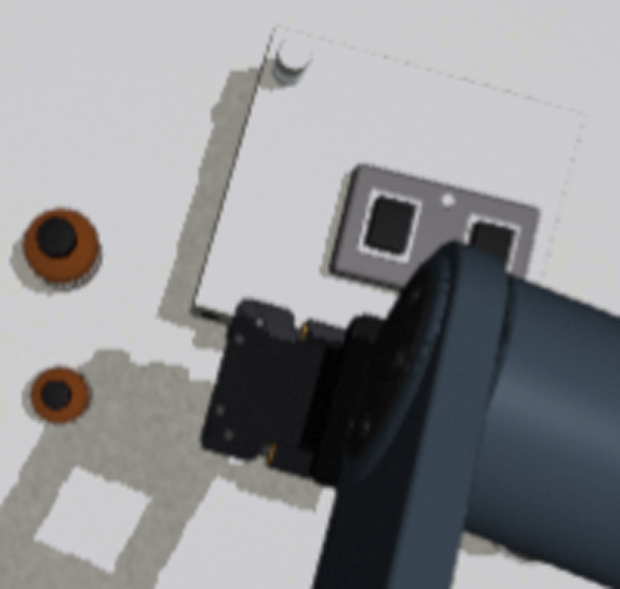

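The drawer panel is now flush with the reader's front, and the push force rose to 10 N without any further motion, so it is at the stop. The bottle, tin and vial haven't moved. Next I'll go above the keys.

Request:
carry_out --pt "35 8 0 0 0 0 0.17" --pt "80 18 0 0 0.3 -0.8 0.17" --pt "118 26 5 0 0.7 -1.5 0.17" --pt "133 29 20 0 0.7 -1.5 0.17" --pt "133 29 43 0 0.7 -1.5 0.17" --pt "133 29 43 0 0.7 -1.5 0.17"

```text
time: 5.55
position: [0.6429, -0.1435, 0.1559]
tool_rot: [0.993, -0.119, -0.004, -0.002]
ft_force: [-1.1, 0.2, -0.1]
grip_width: 0.0512
```

```bash
python3 - <<'E'
from rig import robot
import cv2,pickle
d={}
for n in("scene","top"):
    c=robot.camera(n); d[n]=c
p=cv2.cvtColor(d["scene"]["pixels"],cv2.COLOR_RGB2BGR)[165:325,165:375]
cv2.imwrite("pics/scz3.png",cv2.resize(p,None,fx=3.6,fy=3.6,interpolation=cv2.INTER_CUBIC))
pickle.dump(d,open("c3.pkl","wb"))
E
python3 go.py 0.646 -0.145 0.130 -13.6
```

```text
t 5.65 pos [ 0.6451 -0.1444  0.1591] F [0.4  0.4  0.91] w 0.05069961343380316
shift mm [ 1.1  0.5 29. ] turn [-0.14  0.12 -0.05]
```

View pics/scz3.png

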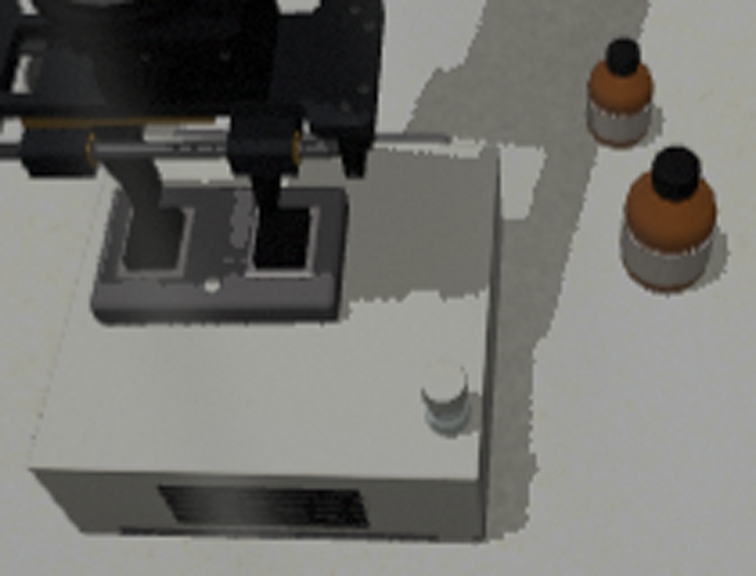

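Request:
carry_out --pt "1 0.5 12 0 0 0 0.17" --pt "1 0.5 24 0 0 0 0.17" --pt "1 0.5 28 0 0 0 0.17" --pt "1 0.5 28 0 0 0 0.17"

```text
time: 6.15
position: [0.6456, -0.1449, 0.1305]
tool_rot: [0.993, -0.119, -0.001, -0.001]
ft_force: [0.9, 0.5, 0.1]
grip_width: 0.0508
```

```bash
python3 - <<'E'
from rig import robot
import cv2,pickle
from h import *
c=robot.camera("scene");o=robot.get_obs()
Rt=R.from_quat(o["tool_rot"])
p=cv2.cvtColor(c["pixels"],cv2.COLOR_RGB2BGR)
q=p[180:260,180:270]
q=cv2.resize(q,None,fx=7,fy=7,interpolation=cv2.INTER_CUBIC); q=cv2.convertScaleAbs(q,alpha=2.5,beta=10)
for y in(-.033,.033):
  for a,b in((-1,-1),(-1,1),(1,1),(1,-1)):
    u=proj(c,o["position"]+Rt.apply([.0095*a,y+.0075*b,0])); cv2.circle(q,tuple(int(k) for k in (u-[180,180]+.5)*7),2,(0,0,255),-1)
cv2.imwrite("pics/k4.png",q)
E
python3 go.py 0.646 -0.145 0.118 -13.6
```

```text
t 6.2 pos [ 0.646  -0.145   0.1309] F [-0.05  0.14 -0.53] w 0.05078318886592857
shift mm [ 0.1 -0.  12.9] turn [-0.14  0.12 -0.05]
```

View pics/k4.png

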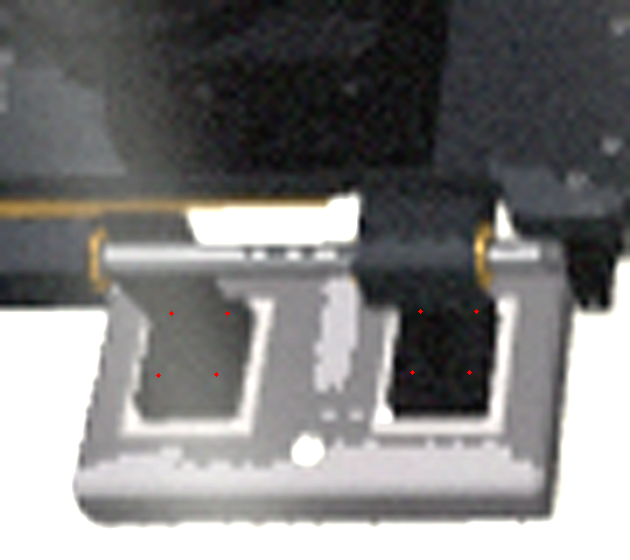

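The red footprints of the two tips lie well within both black caps, at (190,345) and (445,340) in the crop. I'll press both keys evenly.

Request:
carry_out --pt "0 0 3 0 0 0 0.17" --pt "0 0 5 0 0 0 0.17" --pt "0 0 7 0 0 0 0.17" --pt "0 0 9 0 0 0 0.17" --pt "0 0 11 0 0 0 0.17" --pt "0 0 12.5 0 0 0 0.17" --pt "0 0 13.5 0 0 0 0.17" --pt "0 0 13.5 0 0 0 0.17"

```text
time: 7.2
position: [0.6463, -0.1452, 0.1194]
tool_rot: [0.993, -0.119, -0.0, -0.001]
ft_force: [-3.2, 1.5, 10.7]
grip_width: 0.051
```

Request:
carry_out --pt "0 0 1.5 0 0 0 0.17" --pt "0 0 2.5 0 0 0 0.17" --pt "0 0 2.5 0 0 0 0.17"

```text
time: 7.58
position: [0.6464, -0.1452, 0.1194]
tool_rot: [0.993, -0.119, 0.0, -0.001]
ft_force: [-4.1, 1.1, 13.3]
grip_width: 0.0512
```

```bash
python3 - <<'E'
from rig import robot
from h import *
c=robot.camera("scene");o=robot.get_obs()
print(o["position"],o["ft_force"],R.from_quat(o["tool_rot"]).inv().apply(o["moment"]),R.from_quat(o["tool_rot"]).inv().apply(o["ft_force"]))
q=cv2.cvtColor(c["pixels"],cv2.COLOR_RGB2BGR)[180:260,180:270]
q=cv2.convertScaleAbs(cv2.resize(q,None,fx=7,fy=7,interpolation=cv2.INTER_CUBIC),alpha=2.5,beta=10)
cv2.imwrite("pics/k5.png",q)
E
```

```text
[ 0.64636534 -0.14518484  0.11938071] [-3.49315593  1.55967346 13.12040539] [ 0.01291842 -0.77054837  0.00879655] [ -3.76053936  -0.71264991 -13.11984112]
```

View pics/k5.png

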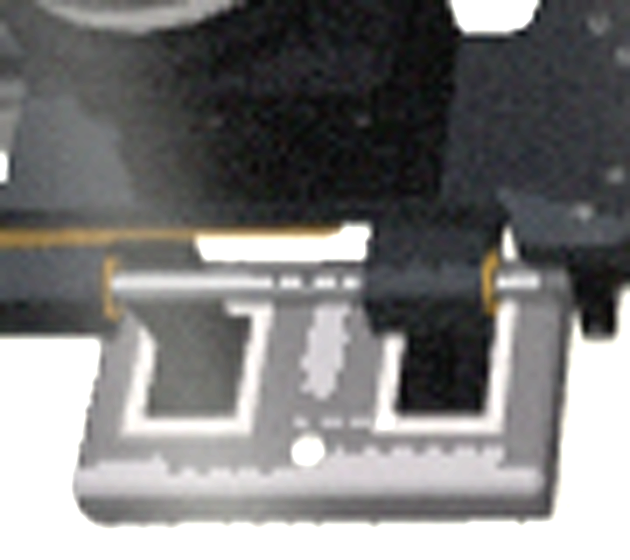

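Both keys are at the stop: z stays at 0.1194 while the force rises to 13 N, and the balancing moment is near zero. I'll hold here.

Request:
carry_out --pt "0 0 3 0 0 0 0.17" --pt "0 0 3 0 0 0 0.17" --pt "0 0 3 0 0 0 0.17" --pt "0 0 3 0 0 0 0.17" --pt "0 0 3 0 0 0 0.17" --pt "0 0 3 0 0 0 0.17" --pt "0 0 3 0 0 0 0.17" --pt "0 0 3 0 0 0 0.17"

```text
time: 8.62
position: [0.6464, -0.1452, 0.1193]
tool_rot: [0.993, -0.119, 0.001, -0.0]
ft_force: [-4.6, 1.2, 15.7]
grip_width: 0.0511
```

Request:
carry_out --pt "0 0 3 0 0 0 0.17" --pt "0 0 3 0 0 0 0.17" --pt "0 0 3 0 0 0 0.17" --pt "0 0 3 0 0 0 0.17" --pt "0 0 3 0 0 0 0.17" --pt "0 0 3 0 0 0 0.17" --pt "0 0 3 0 0 0 0.17" --pt "0 0 3 0 0 0 0.17"

```text
time: 9.62
position: [0.6464, -0.1452, 0.1193]
tool_rot: [0.993, -0.118, 0.001, -0.0]
ft_force: [-4.2, 1.2, 15.4]
grip_width: 0.051
```

Request:
carry_out --pt "0 0 3 0 0 0 0.17" --pt "0 0 3 0 0 0 0.17" --pt "0 0 3 0 0 0 0.17" --pt "0 0 3 0 0 0 0.17" --pt "0 0 3 0 0 0 0.17" --pt "0 0 3 0 0 0 0.17" --pt "0 0 3 0 0 0 0.17" --pt "0 0 3 0 0 0 0.17"

```text
time: 10.62
position: [0.6464, -0.1452, 0.1193]
tool_rot: [0.993, -0.118, 0.001, -0.0]
ft_force: [-6.0, 1.9, 15.1]
grip_width: 0.0509
```

```bash
python3 - <<'E'
from rig import robot
from h import *
o=robot.get_obs();r=R.from_quat(o["tool_rot"]).inv()
print(o["time"],o["position"],r.apply(o["moment"]),r.apply(o["ft_force"]))
E
```

```text
10.625 [ 0.64636453 -0.14518206  0.11932685] [ 0.08025027 -0.91831612  0.01719967] [ -6.25217486  -0.47620773 -15.14287149]
```

Request:
carry_out --pt "0 0 -3 0 0 0 0.17" --pt "0 0 -6 0 0 0 0.17" --pt "0 0 -9 0 0 0 0.17" --pt "0 0 -14 0 0 0 0.17" --pt "0 0 -30 0 0 0 0.17" --pt "0 0 -60 0 0 0 0.17" --pt "0 0 -90 0 0 0 0.17" --pt "0 0 -100 0 0 0 0.17"

```text
time: 11.62
position: [0.6475, -0.1457, 0.2223]
tool_rot: [0.993, -0.118, 0.004, 0.001]
ft_force: [-0.2, 0.1, -0.1]
grip_width: 0.0511
```

Request:
carry_out --pt "-40 0 0 0 0 0 0.17" --pt "-90 0 0 0 0 0 0.17" --pt "-130 0 0 0 0 0 0.17" --pt "-150 0 0 0 0 0 0.17" --pt "-150 0 0 0 0 0 0.17" --pt "-150 0 0 0 0 0 0.17"

```text
time: 12.38
position: [0.5029, -0.1109, 0.2212]
tool_rot: [0.993, -0.118, 0.005, 0.001]
ft_force: [0.4, -0.4, 0.0]
grip_width: 0.0508
```

```bash
python3 - <<'E'
from rig import robot
from h import *
o=robot.get_obs(); print(o["time"],o["position"],o["ft_force"],abs(o["joint_velocities"]).max())
p=cv2.cvtColor(robot.camera("scene")["pixels"],cv2.COLOR_RGB2BGR)[165:325,165:375]
cv2.imwrite("pics/sc6.png",cv2.resize(p,None,fx=3.6,fy=3.6,interpolation=cv2.INTER_CUBIC))
import pickle
a=cv2.cvtColor(pickle.load(open("c2.pkl","rb"))["scene"]["pixels"],cv2.COLOR_RGB2BGR)[165:325,165:375]
df=cv2.absdiff(a,p).max(2); n,l,st,ce=cv2.connectedComponentsWithStats((df>40).astype(np.uint8))
print([ (ce[i].round(),st[i,4]) for i in range(1,n) if st[i,4]>5])
E
```

```text
12.375 [ 0.50289334 -0.1109254   0.22124412] [ 0.36277438 -0.37373524  0.03021148] 0.013005244272104876
[(array([101.,  19.]), np.int32(623)), (array([136.,   3.]), np.int32(60)), (array([156.,  10.]), np.int32(254)), (array([165.,  25.]), np.int32(337)), (array([114.,  33.]), np.int32(29))]
```

View pics/sc6.png

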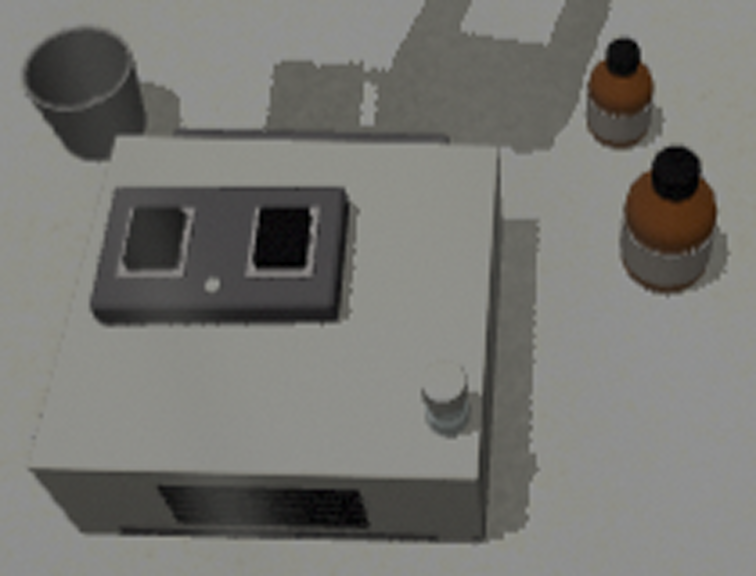

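The drawer panel is flush at (310,137). Both keys, at (157,239) and (283,238), look the same as before pressing. The tin, bottle and vial haven't moved and the arm is clear.

```bash
python3 -c "
from rig import robot
robot.hand_in()"
```

```text
the job is handed in; nothing more can be done
```

I pushed the drawer shut with the fingertips, then pressed both keys together with one fingertip on each. I held them down for about 3 s, lifted evenly, backed clear and handed in at about 12.4 s of the 48 s allowed.

- **Drawer:** it reached a hard stop, with force rising to about 10 N and no further motion. The panel looked flush in the pictures. The tool stopped about 2 mm short of where I calculated, which I put down to position and calibration error.
- **Keys:** both were at the bottom. The fingertips stayed at z = 0.1193 m (the bottom stop is 0.119 m) under 13–16 N total, shared almost equally between the two fingers.
- **Last check:** the keys looked back up, the drawer still shut, and the bottle, tin and vial unmoved. The wrist force was about zero. I judged the key and drawer positions from pictures and forces, as the joint values cannot be read directly.

No check failed, and the 2 mm on the drawer was the only disagreement.

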